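Pop and open the orange cuvette chamber

ROBOT

A 6-joint arm with a two-finger parallel gripper is mounted at the origin on the work surface; the furniture and walls round the work are solid. World frame = base frame: x ahead of the robot, y to its left, z up, the work surface at z = 0. Lengths are in m, angles in rad, forces in N, time in s.
With the tool pointing down it reaches from about 0.375 to 0.975 m from the base axis. Payload 3.8 kg.
Tool frame: the origin (TCP) lies midway between the tips of the shut fingers; the grasp point (between the pads) lies 19 mm behind it (r.hold_point_z is the distance from the TCP to the grasp point, in m); x points along the fingers, y is the direction in which the jaws open and shut, and the axes are right-handed (so a half turn about x gives the same grasp; the last joint's range is limited). The gripper opens to 88 mm and grips with 3 to 60 N. Pads are 18 mm wide; open, the fingers measure 123 mm over their backs; the gripper's body (75 mm by 187 mm) begins 45 mm behind the grasp point.
Start: joints at [1.289, 0.264, 1.604, -0, 1.274, -0.037], TCP at [0.164, 0.655, 0.239] pointing down, gripper open.
Joint ranges: [-2.63, 2.63], [-0.94, 2.18], [0.31, 2.57], [-1.31, 4.45], [0, 2.66], [-2.55, 2.55]. Speed limits (rad/s): [2.57, 2.57, 3.14, 3.14, 3.14, 3.14].

INTERFACE

Orientations are given as a unit quaternion [x, y, z, w].
In Python, from workcell import r, cams, job_done gives the robot as it stands.
- The arm moves only by the tool jog_arm, never from a script. Its argument "deltas" is a list of rows, each an object of numbers: "grip": the opening, from -1 (shut) to 1 (fully open); "dx", "dy", "dz": the shift along the world's x, y, z in cm; "turn": the turn about the world's z in degrees. A call has 1 to 20 rows; each row shifts and turns the commanded pose from where the row before left it; what a row does not reach is not made up. A row lasts 1/12 s, in which the tool goes at most 41.7 mm and 7.16 degrees, less where a joint would pass 70% of its speed; a pose out of reach is approached as far as the arm can. A call is refused whole if a number of a shift passes 4.17 or a number of a turn 7.16, either way. A call with a gripper value outside its range is refused whole. The fingers move at their own pace and stop on an object; the grip force is fixed at half the most. Time passes only in rows, so rows that do not move let the fingers close. It gives the time, the measured TCP pose, the force and the opening at its end, in the units of the state.
- r.get_state(): the state, without advancing time (a new reading comes with each control period).
- cams.camera(name): name is "scene" or "top"; returns a dict with "pixels" (384x512x3 uint8, red, green, blue), "fx", "fy", "cx", "cy" (pixels), "view" (4x4, takes a point from world to camera coordinates). Camera axes: x right, y up, looking along -z (the intrinsics and any distortion apply to the point x, -y, -z); pixel columns grow to the right and rows downward; lengths in m; the calibration is good to about 2 mm. A picture is of the moment at which its call begins. There is no depth.
- job_done(): hands the job in, once; it reports no verdict.
The state is a dict: "time": time; "joint_positions": joint angles; "joint_velocities": joint speeds; "effort": joint torques, N m; "tcp_pos": TCP position; "tcp_rot": TCP orientation; "ft_force": force on the tool from outside, world axes, zero at the start; "ft_torque": the same for the moment, N m; "opening": opening from 0.0 (shut) to 1.0 (fully open).
Only numpy, scipy, OpenCV 4.12 (cv2) and the standard library are available. Lean on these libraries where they do the work, as an engineer would, in place of code of your own. Each camera call takes 0.05 s, during which the arm holds its last target.

TASK

Open the cuvette chamber with the orange tab: press its release tab down so that the sprung lid pops up, then push the lid back until it stands fully open against its stop. Grasp and lift nothing, leave the blue chamber shut and both boxes where they stand, and do not disturb the small parts between them.

Things in the scene. Friction and masses are not known exactly. Their poses are not given: they have to be found in the camera images.
- sample: the sample chamber: grey box 100 x 100 mm, hinged lid, black base plate 180 x 104 mm (x -110 to +70), loose on rubber feet, 1.9 kg. Origin: centre of underside; +x from tab side to hinge side, z up. Walls to z 50 mm, shut lid's top z 61, ports stick out 8 mm at +y and -y. Two pivot cheeks (to z 39) and the steel latch hook (to z 63) stand at x -51 to -68 mm. Orange tab, orange stripe on the lid.
- sample_tab (a joint): sample (orange) release tab angle, rad: 0 at rest, 0.30 fully down. It rocks about a level pin 26 mm behind the pad's centre; the pad goes down as the value grows. The latch lets go near 0.15 to 0.2; fully down takes about 3 N at the pad's centre (travel there 8 mm), up to 6 N where the finger bears nearer the pin. It springs back when let go
- sample_tab_top (a point): centre of the top of the orange tab pad (28 mm wide along the chamber's y, 34 mm deep along x), 88 mm in front of the chamber's origin and 45 mm above the table; press straight down here
- sample_lid (a joint): sample (orange) lid angle, rad: 0 to 0.03 shut, about 0.9 where the spring leaves it once released, 1.8 at its open stop (leaning back past upright). Latched until the tab is pressed. The hinge is stiff: the lid stays at any angle above that and takes about 0.1 N m to turn, so push it to the stop. Lid 102 mm square, 10 mm thick; its free edge reaches 110 mm from the hinge axis
- sample_lid_edge (a point): middle of the lid's free edge (the side over the tab), at half its thickness, 105 mm from the hinge axis; moves with the lid
- sample_lid_hinge (a point): middle of the lid's hinge axis (parallel to the chamber's y), 54 mm behind the chamber's origin, 52 mm above the table; fixed to the box
- reference: the reference chamber: grey box 100 x 100 mm, hinged lid, black base plate 180 x 104 mm (x -110 to +70), loose on rubber feet, 1.9 kg. Origin: centre of underside; +x from tab side to hinge side, z up. Walls to z 50 mm, shut lid's top z 61, ports stick out 8 mm at +y and -y. Two pivot cheeks (to z 39) and the steel latch hook (to z 63) stand at x -51 to -68 mm. Blue tab, blue lid stripe; stays shut.
- reference_lid (a joint): reference (blue) lid angle, rad: 0 to 0.03 shut, about 0.9 where the spring leaves it once released, 1.8 at its open stop (leaning back past upright). Latched until the tab is pressed. The hinge is stiff: the lid stays at any angle above that and takes about 0.1 N m to turn, so push it to the stop. Lid 102 mm square, 10 mm thick; its free edge reaches 110 mm from the hinge axis
- objective: white microscope objective standing on the table, 24 mm across, 56 mm tall; origin at the centre of its underside; leave it alone
- cube: black filter cube with a purple window, 34 x 34 x 36 mm; origin at the centre of its underside; leave it alone
- coverslips: clear plastic coverslip box with a pale label, 30 x 30 x 14 mm; origin at the centre of its underside; leave it alone

How it is judged:
By the outcome, as a careful person would: the job done as asked, in the order asked, and still so for the second after the job is handed in, with the robot touching nothing.
It also fails if it takes over 38 s, if anything falls off the work surface, if the arm or the gripper's body presses on something with over 40 N, if the wrist force passes 120 N, or if a joint passes its speed limit or range.

## Working session

There is one attempt and no reset: what is moved stays moved. The work goes in short steps, Python scripts to look and compute and a tool call to move; the robot and the scene stay as the last step left them, time stands still between calls to the robot, and variables do not carry over. Pictures are saved under pics/ and viewed, and the job is handed in when it is done.

Besides the shell and the picture viewer there is one more tool, called after "Emit:" by a JSON object that holds its "method" and its "body". jog_arm: Moves the arm, as the interface text tells. Its arguments: {"type":"object","properties":{"deltas":{"type":"array"}},"required":["deltas"]}

```bash
mkdir -p pics; ls; python3 - <<'E'
from workcell import r,cams
import cv2,numpy as np
print(r.get_state())
for n in("scene","top"):
    c=cams.camera(n); print(n,c["fx"],c["fy"],c["cx"],c["cy"],np.array(c["view"]).round(4).tolist(),[k for k in c])
    np.save(f"pics/{n}0.npy",c["pixels"]); cv2.imwrite(f"pics/{n}0.png",c["pixels"][:,:,::-1])
E
```

```text
pics
{'time': 0.0, 'joint_positions': array([ 1.28908374e+00,  2.64759397e-01,  1.60534759e+00, -2.95087720e-05,
        1.27371192e+00, -3.68933930e-02]), 'joint_velocities': array([ 0.00070952, -0.00204721, -0.00040109, -0.00042496,  0.00014749,
       -0.00034521]), 'effort': array([-3.98927623e-04, -5.02081347e+01, -3.56887794e+01,  7.27268471e-02,
        2.91686092e-02, -1.79362169e-04]), 'tcp_pos': array([0.16341767, 0.65419253, 0.23739807]), 'tcp_rot': array([ 0.08555885,  0.70193066, -0.08711627,  0.70170064]), 'ft_force': array([-0.06125237, -0.24759152, -0.46815832]), 'ft_torque': array([ 0.03025779, -0.05435757,  0.04009314]), 'opening': 0.9947110510069398}
scene 451.82689492989755 451.82689492989755 250.22947471033763 197.23473472555108 [[0.5104, -0.8599, -0.0091, -0.3029], [0.5885, 0.3415, 0.7328, -0.3861], [-0.627, -0.3794, 0.6803, -0.6493], [0.0, 0.0, 0.0, 1.0]] ['pixels', 'fx', 'fy', 'cx', 'cy', 'view']
top 352.8073907302781 352.8073907302781 250.19789043284362 192.78934839849356 [[0.0154, -0.9995, 0.0278, -0.0304], [0.9809, 0.0205, 0.1937, -0.5632], [-0.1941, 0.0242, 0.9807, -0.7978], [0.0, 0.0, 0.0, 1.0]] ['pixels', 'fx', 'fy', 'cx', 'cy', 'view']
```

View pics/scene0.png

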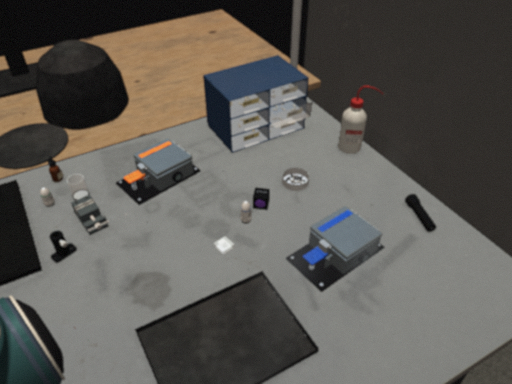

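View pics/top0.png

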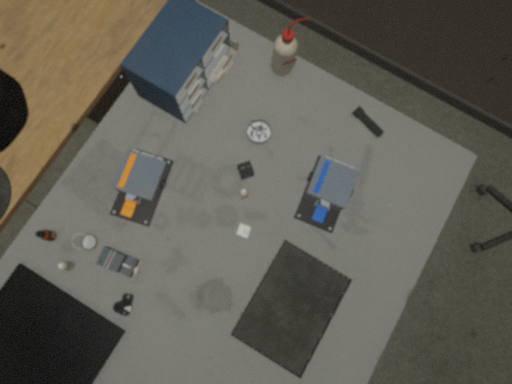

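```bash
python3 - <<'E'
import cv2,numpy as np
a=np.load("pics/scene0.npy")[130:210,105:215,::-1]; b=np.load("pics/top0.npy")[140:230,95:185,::-1]
cv2.imwrite("pics/zs.png",cv2.resize(a,None,fx=7,fy=7,interpolation=cv2.INTER_CUBIC))
cv2.imwrite("pics/zt.png",cv2.resize(b,None,fx=6.6,fy=6.6,interpolation=cv2.INTER_CUBIC))
E
```

```text
(no output)
```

View pics/zs.png

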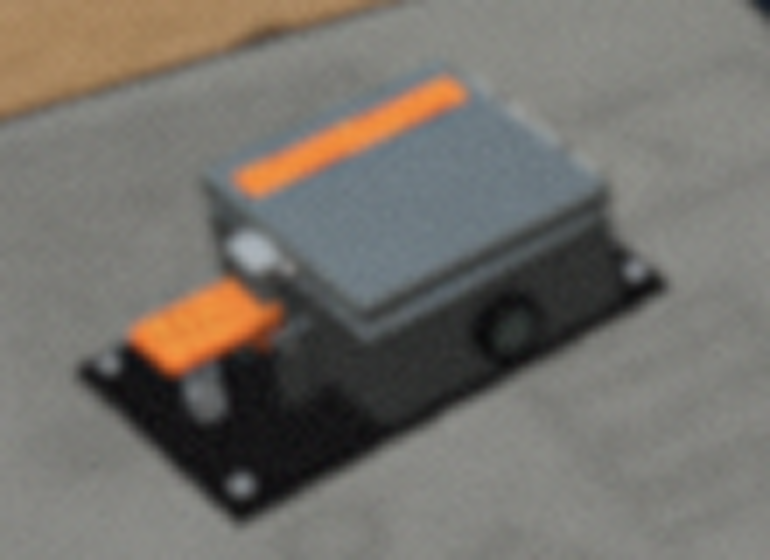

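View pics/zt.png

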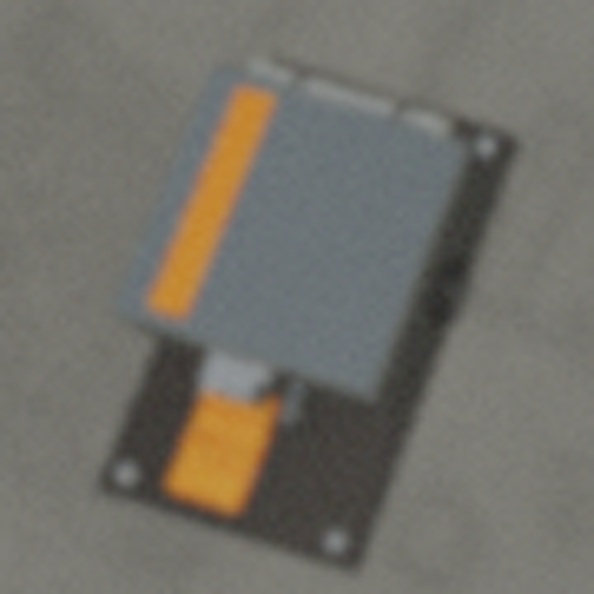

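```bash
cat > h.py <<'E'
import numpy as np
from scipy.optimize import least_squares
C={"scene":(451.827,250.229,197.235,np.array([[0.5104,-0.8599,-0.0091,-0.3029],[0.5885,0.3415,0.7328,-0.3861],[-0.627,-0.3794,0.6803,-0.6493]])),
"top":(352.807,250.198,192.789,np.array([[0.0154,-0.9995,0.0278,-0.0304],[0.9809,0.0205,0.1937,-0.5632],[-0.1941,0.0242,0.9807,-0.7978]]))}
def proj(n,P):
    f,cx,cy,V=C[n]; q=V[:,:3]@np.asarray(P).T+V[:,3:]
    return np.stack([cx+f*q[0]/-q[2],cy+f*q[1]/q[2]],1)
def world(p,P):
    c,s=np.cos(p[2]),np.sin(p[2]); P=np.asarray(P)
    return np.stack([p[0]+c*P[:,0]-s*P[:,1],p[1]+s*P[:,0]+c*P[:,1],P[:,2]],1)
E
cat > fit.py <<'E'
from h import *
t=lambda a:np.array(a)/6.6+[95,140]-.42
s=lambda a:np.array(a)/7+[105,130]-.43
def M(q):
    zp,xf=q
    plate=[(-.11,.052,zp),(-.11,-.052,zp),(.07,-.052,zp)]
    lid=[(xf,.051,.061),(xf,-.051,.061),(xf+.102,-.051,.061),(xf+.102,.051,.061)]
    pad=[(-.105,.014,.045),(-.105,-.014,.045)]
    return plate+lid+pad
T=t([(100,490),(358,572),(518,140),(118,310),(375,403),(467,150),(220,65),(163,492),(240,516)])
S=s([(78,372),(240,523),(668,285),(205,178),(367,313),(608,190),(440,65),(130,330),(175,375)])
def res(v,full=False):
    W=world(v[:3],M(v[3:]))
    e=np.r_[proj("top",W)-T,proj("scene",W)-S]
    return e if full else e.ravel()
o=least_squares(res,[.6,.3,-.4,.006,-.055],loss="soft_l1")
print(o.x,np.degrees(o.x[2])); print(res(o.x,True).round(1))
E
python3 fit.py
```

```text
[ 0.60334311  0.24801385 -0.2943549   0.0088554  -0.05181292] -16.865293576358386
[[-0.4 -0.5]
 [-0.3 -0.1]
 [ 0.6 -0.8]
 [-1.4  0.9]
 [-0.  -0.1]
 [ 1.1 -1.1]
 [-1.  -0.9]
 [ 0.2  0.1]
 [-0.5  0. ]
 [-0.   0. ]
 [ 0.2  0.3]
 [ 1.3  0.1]
 [-1.1  0.6]
 [-0.3  1.4]
 [ 1.2  0.1]
 [ 0.6 -0.3]
 [-0.4  1.2]
 [-0.5  0.5]]
```

```bash
cat > st.py <<'E'
import sys; from h import *
from workcell import r
from scipy.spatial.transform import Rotation as R
p=[.6033,.2480,-.2944]
s=r.get_state(); m=R.from_quat(s["tcp_rot"]).as_matrix()
y=np.degrees(np.arctan2(m[1,1],m[0,1])); T=s["tcp_pos"]
c,sn=np.cos(p[2]),np.sin(p[2]); d=T-[p[0],p[1],0]
print("t",s["time"],"tcp",T.round(4),"chamber mm",(1000*np.array([c*d[0]+sn*d[1],-sn*d[0]+c*d[1],d[2]])).round(1),"jaw yaw",y.round(2),"want",np.degrees(p[2])+90,"toolx",m[:,0].round(3),"F",s["ft_force"].round(2),s["opening"])
if len(sys.argv)>1:
    g=np.array(eval(sys.argv[1]))/1000; w=world(p,[g])[0]; print("target",w.round(4),"delta cm",((w-T)*100).round(2))
E
python3 st.py "(-95,0,120)"
```

```text
t 0.1 tcp [0.1634 0.6542 0.2375] chamber mm [-538.8  261.1  237.5] jaw yaw 75.97 want 73.13212251134857 toolx [-0.001 -0.002 -1.   ] F [-0.3  -0.54 -0.26] 0.9991034212251576
target [0.5124 0.2756 0.12  ] delta cm [ 34.9  -37.87 -11.75]
```

Emit:
{"method": "jog_arm", "body": {"deltas": [{"grip":-1,"dx":1.0,"dy":-1.1,"turn":-1},{"grip":-1,"dx":2,"dy":-2.1,"turn":-1},{"grip":-1,"dx":2,"dy":-2.1,"turn":-0.8},{"grip":-1,"dx":2,"dy":-2.1},{"grip":-1,"dx":2,"dy":-2.1},{"grip":-1,"dx":2,"dy":-2.1},{"grip":-1,"dx":2,"dy":-2.1},{"grip":-1,"dx":2,"dy":-2.1},{"grip":-1,"dx":2,"dy":-2.1},{"grip":-1,"dx":2,"dy":-2.2},{"grip":-1,"dx":2,"dy":-2.2},{"grip":-1,"dx":2,"dy":-2.2},{"grip":-1,"dx":2,"dy":-2.2},{"grip":-1,"dx":2,"dy":-2.2},{"grip":-1,"dx":2,"dy":-2.2},{"grip":-1,"dx":2,"dy":-2.2},{"grip":-1,"dx":2,"dy":-2.2},{"grip":-1,"dx":2,"dy":-2.2},{"grip":-1,"dx":0},{"grip":-1,"dx":0}]}}

```text
invalid input at $.deltas[0]: expected keys grip, dx, dy, dz, turn
```

```bash
python3 st.py "(-95,0,75)"
```

```text
t 0.1 tcp [0.1634 0.6542 0.2375] chamber mm [-538.8  261.1  237.5] jaw yaw 75.97 want 73.13212251134857 toolx [-0.001 -0.002 -1.   ] F [-0.3  -0.54 -0.26] 0.9991034212251576
target [0.5124 0.2756 0.075 ] delta cm [ 34.9  -37.87 -16.25]
```

Emit:
{"method": "jog_arm", "body": {"deltas": [{"grip":-1,"dx":1,"dy":-1.1,"dz":0,"turn":-1},{"grip":-1,"dx":2,"dy":-2.1,"dz":0,"turn":-1},{"grip":-1,"dx":2,"dy":-2.1,"dz":0,"turn":-0.8},{"grip":-1,"dx":2,"dy":-2.1,"dz":0,"turn":0},{"grip":-1,"dx":2,"dy":-2.1,"dz":0,"turn":0},{"grip":-1,"dx":2,"dy":-2.1,"dz":0,"turn":0},{"grip":-1,"dx":2,"dy":-2.1,"dz":0,"turn":0},{"grip":-1,"dx":2,"dy":-2.1,"dz":0,"turn":0},{"grip":-1,"dx":2,"dy":-2.2,"dz":0,"turn":0},{"grip":-1,"dx":2,"dy":-2.2,"dz":0,"turn":0},{"grip":-1,"dx":2,"dy":-2.2,"dz":0,"turn":0},{"grip":-1,"dx":2,"dy":-2.2,"dz":0,"turn":0},{"grip":-1,"dx":2,"dy":-2.2,"dz":0,"turn":0},{"grip":-1,"dx":2,"dy":-2.2,"dz":0,"turn":0},{"grip":-1,"dx":2,"dy":-2.2,"dz":0,"turn":0},{"grip":-1,"dx":2,"dy":-2.2,"dz":0,"turn":0},{"grip":-1,"dx":2,"dy":-2.2,"dz":0,"turn":0},{"grip":-1,"dx":1.9,"dy":-2.2,"dz":0,"turn":0},{"grip":-1,"dx":0,"dy":0,"dz":0,"turn":0},{"grip":-1,"dx":0,"dy":0,"dz":0,"turn":0}]}}

```text
time: 1.77
tcp_pos: [0.5131, 0.2748, 0.2383]
tcp_rot: [0.105, 0.7, -0.105, 0.699]
ft_force: [-0.8, 0.2, 0.3]
opening: 0.008
```

```bash
python3 st.py "(-95,0,75)"
```

```text
t 1.7667 tcp [0.5131 0.2748 0.2383] chamber mm [-94.1  -0.5 238.3] jaw yaw 72.95 want 73.13212251134857 toolx [-0.001 -0.    -1.   ] F [-0.79  0.24  0.26] 0.007794181310307639
target [0.5124 0.2756 0.075 ] delta cm [ -0.07   0.07 -16.33]
```

Emit:
{"method": "jog_arm", "body": {"deltas": [{"grip":-1,"dx":-0.1,"dy":0.1,"dz":-2,"turn":0},{"grip":-1,"dx":0,"dy":0,"dz":-2.5,"turn":0},{"grip":-1,"dx":0,"dy":0,"dz":-2.5,"turn":0},{"grip":-1,"dx":0,"dy":0,"dz":-2.5,"turn":0},{"grip":-1,"dx":0,"dy":0,"dz":-2.5,"turn":0},{"grip":-1,"dx":0,"dy":0,"dz":-2.5,"turn":0},{"grip":-1,"dx":0,"dy":0,"dz":-2,"turn":0},{"grip":-1,"dx":0,"dy":0,"dz":-1.3,"turn":0},{"grip":-1,"dx":0,"dy":0,"dz":0,"turn":0},{"grip":-1,"dx":0,"dy":0,"dz":0,"turn":0}]}}

```text
time: 2.6
tcp_pos: [0.5107, 0.2781, 0.0603]
tcp_rot: [0.103, 0.7, -0.104, 0.699]
ft_force: [1.0, -0.4, 0.4]
opening: 0.006
```

```bash
cat > pic.py <<'E'
import sys,cv2,numpy as np
from workcell import cams
k=sys.argv[1]
a=cams.camera("scene")["pixels"][90:220,90:230,::-1]; b=cams.camera("top")["pixels"][110:240,70:210,::-1]
z=[cv2.resize(i,(400,371),interpolation=cv2.INTER_CUBIC) for i in(a,b)]
cv2.imwrite(f"pics/{k}.png",np.hstack(z))
E
python3 pic.py p1; python3 st.py "(-95,0,38)"
```

```text
t 2.7 tcp [0.5125 0.2787 0.0623] chamber mm [-95.8   3.   62.3] jaw yaw 73.19 want 73.13212251134857 toolx [ 0.002  0.001 -1.   ] F [-0.1   0.24 -0.52] 0.0011113828269935383
target [0.5124 0.2756 0.038 ] delta cm [-0.01 -0.31 -2.43]
```

View pics/p1.png

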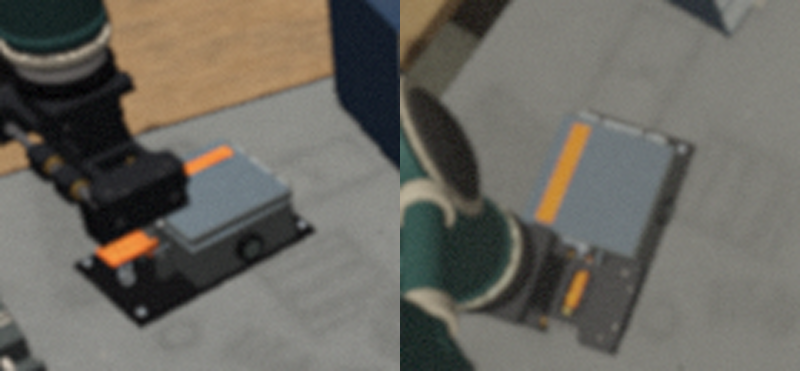

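```bash
python3 - <<'E'
from h import *
p=[.6033,.2480,-.2944]
for q in [(-95,3,62),(-95,3,82),(-95,3,126),(-88,0,45)]:
    W=world(p,[np.array(q)/1000])
    a=proj("scene",W)[0]-[90,90]; b=proj("top",W)[0]-[70,110]
    print(q,(a*2.857).round(),(b*2.857+[400,0]).round())
E
python3 - <<'E'
import cv2
i=cv2.imread("pics/p1.png")
cv2.imwrite("pics/p1z.png",cv2.resize(i[140:340,60:200],None,fx=3.8,fy=3,interpolation=cv2.INTER_CUBIC))
E
```

```text
(-95, 3, 62) [107. 236.] [552. 288.]
(-95, 3, 82) [102. 216.] [543. 284.]
(-95, 3, 126) [ 91. 172.] [524. 275.]
(-88, 0, 45) [121. 250.] [565. 284.]
```

View pics/p1z.png

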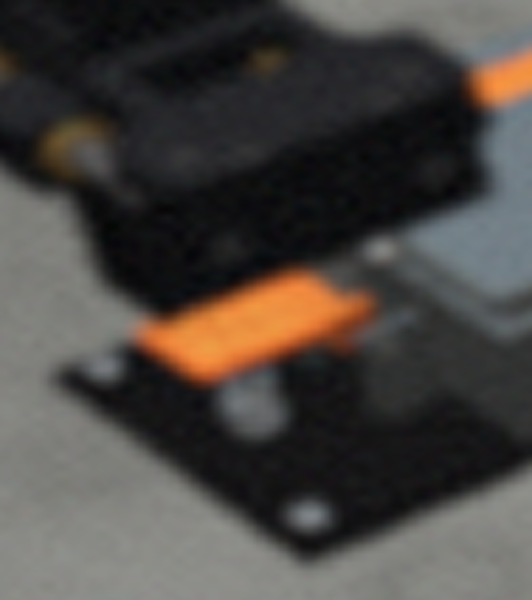

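```bash
python3 - <<'E'
from h import *
p=[.6033,.2480,-.2944]
for q in [(-132,-90,126),(-58,-90,126),(-58,-90,160)]:
    W=world(p,[np.array(q)/1000])
    a=proj("scene",W)[0]-[90,90]; b=proj("top",W)[0]-[70,110]
    print(q,(a*2.857).round(),(b*2.857+[400,0]).round())
E
python3 st.py
```

```text
(-132, -90, 126) [113. 250.] [622. 360.]
(-58, -90, 126) [200. 206.] [657. 267.]
(-58, -90, 160) [193. 169.] [646. 260.]
t 2.7 tcp [0.5125 0.2787 0.0623] chamber mm [-95.8   3.   62.3] jaw yaw 73.19 want 73.13212251134857 toolx [ 0.002  0.001 -1.   ] F [-0.1   0.24 -0.52] 0.0011113828269935383
```

Emit:
{"method": "jog_arm", "body": {"deltas": [{"grip":-1,"dx":0,"dy":-0.2,"dz":-0.5,"turn":0},{"grip":-1,"dx":0,"dy":0,"dz":-0.5,"turn":0},{"grip":-1,"dx":0,"dy":0,"dz":-0.3,"turn":0},{"grip":-1,"dx":0,"dy":0,"dz":0,"turn":0},{"grip":-1,"dx":0,"dy":0,"dz":0,"turn":0}]}}

```text
time: 3.12
tcp_pos: [0.5114, 0.2757, 0.0475]
tcp_rot: [0.103, 0.7, -0.104, 0.699]
ft_force: [-0.3, -0.5, 0.9]
opening: 0.004
```

```bash
python3 st.py "(-95,0,38)"
```

```text
t 3.1167 tcp [0.5114 0.2757 0.0475] chamber mm [-96.   -0.2  47.5] jaw yaw 73.16 want 73.13212251134857 toolx [-0.001 -0.    -1.   ] F [-0.32 -0.48  0.87] 0.003772022865910857
target [0.5124 0.2756 0.038 ] delta cm [ 0.1  -0.01 -0.95]
```

Emit:
{"method": "jog_arm", "body": {"deltas": [{"grip":-1,"dx":0,"dy":0,"dz":-0.3,"turn":0},{"grip":-1,"dx":0,"dy":0,"dz":0,"turn":0},{"grip":-1,"dx":0,"dy":0,"dz":0,"turn":0}]}}

```text
time: 3.37
tcp_pos: [0.5117, 0.2759, 0.0447]
tcp_rot: [0.103, 0.699, -0.103, 0.7]
ft_force: [-0.7, 0.0, 0.1]
opening: 0.004
```

```bash
python3 st.py "(-95,0,38)"
```

```text
t 3.3667 tcp [0.5117 0.2759 0.0447] chamber mm [-95.7   0.1  44.7] jaw yaw 73.17 want 73.13212251134857 toolx [ 0.  0. -1.] F [-0.66  0.    0.1 ] 0.0037880325301377755
target [0.5124 0.2756 0.038 ] delta cm [ 0.07 -0.03 -0.67]
```

Emit:
{"method": "jog_arm", "body": {"deltas": [{"grip":-1,"dx":0,"dy":0,"dz":-0.2,"turn":0},{"grip":-1,"dx":0,"dy":0,"dz":-0.2,"turn":0},{"grip":-1,"dx":0,"dy":0,"dz":0,"turn":0},{"grip":-1,"dx":0,"dy":0,"dz":0,"turn":0}]}}

```text
time: 3.7
tcp_pos: [0.5111, 0.2761, 0.0406]
tcp_rot: [0.103, 0.7, -0.103, 0.699]
ft_force: [-3.0, 2.3, 3.5]
opening: 0.004
```

Emit:
{"method": "jog_arm", "body": {"deltas": [{"grip":-1,"dx":0,"dy":0,"dz":-0.2,"turn":0},{"grip":-1,"dx":0,"dy":0,"dz":0,"turn":0},{"grip":-1,"dx":0,"dy":0,"dz":0,"turn":0}]}}

```text
time: 3.95
tcp_pos: [0.5111, 0.2761, 0.0385]
tcp_rot: [0.103, 0.7, -0.103, 0.699]
ft_force: [-4.5, 1.8, 2.4]
opening: 0.006
```

```bash
python3 pic.py p2;python3 st.py
```

```text
t 4.05 tcp [0.5111 0.276  0.0386] chamber mm [-96.3   0.1  38.6] jaw yaw 73.17 want 73.13212251134857 toolx [-0.001  0.    -1.   ] F [-5.26  2.3   2.7 ] 0.0045866149366840985
```

View pics/p2.png

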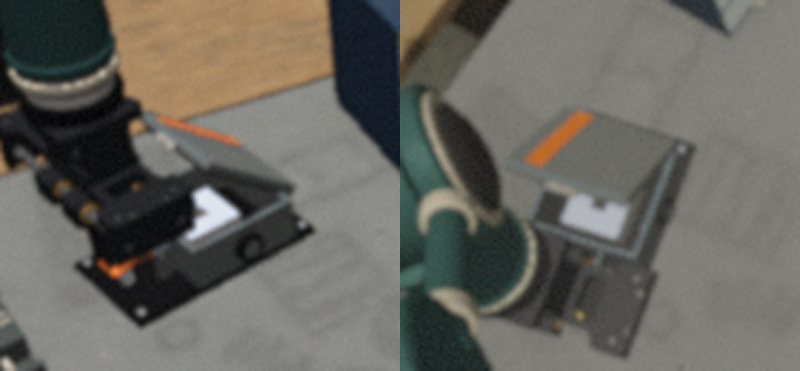

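Emit:
{"method": "jog_arm", "body": {"deltas": [{"grip":-1,"dx":-0.2,"dy":0.06,"dz":0.5,"turn":0},{"grip":-1,"dx":-0.5,"dy":0.15,"dz":0.5,"turn":0},{"grip":-1,"dx":-1,"dy":0.3,"dz":0.2,"turn":0},{"grip":-1,"dx":-1.5,"dy":0.45,"dz":0,"turn":0},{"grip":-1,"dx":-1.5,"dy":0.45,"dz":0,"turn":0},{"grip":-1,"dx":0,"dy":0,"dz":0,"turn":0},{"grip":-1,"dx":0,"dy":0,"dz":0,"turn":0}]}}

```text
time: 4.63
tcp_pos: [0.4627, 0.2901, 0.0504]
tcp_rot: [0.103, 0.7, -0.103, 0.699]
ft_force: [0.2, 0.6, 1.1]
opening: 0.005
```

```bash
python3 pic.py p3;python3 st.py "(-60,0,112)"
```

```text
t 4.7333 tcp [0.4644 0.2902 0.0508] chamber mm [-1.452e+02  1.000e-01  5.080e+01] jaw yaw 73.23 want 73.13212251134857 toolx [ 0.001  0.    -1.   ] F [-1.02  0.26 -0.42] 0.00540725210530127
target [0.5459 0.2654 0.112 ] delta cm [ 8.15 -2.48  6.12]
```

View pics/p3.png

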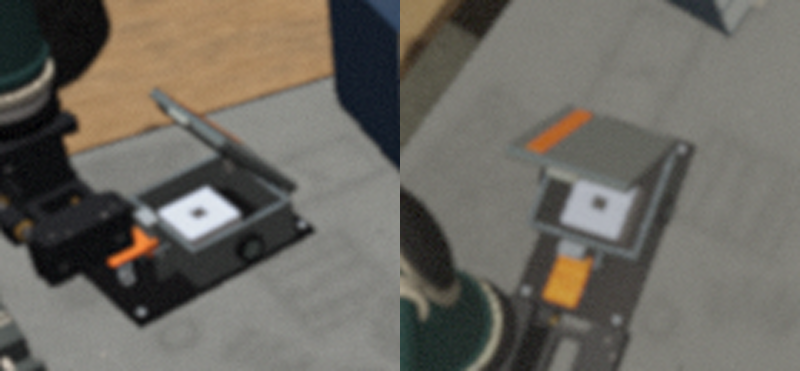

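Emit:
{"method": "jog_arm", "body": {"deltas": [{"grip":-1,"dx":0,"dy":0,"dz":1.5,"turn":0},{"grip":-1,"dx":0,"dy":0,"dz":2,"turn":0},{"grip":-1,"dx":0,"dy":0,"dz":2,"turn":0},{"grip":-1,"dx":0,"dy":0,"dz":1.2,"turn":0},{"grip":-1,"dx":1.5,"dy":-0.45,"dz":0,"turn":0},{"grip":-1,"dx":2,"dy":-0.6,"dz":0,"turn":0},{"grip":-1,"dx":2,"dy":-0.6,"dz":0,"turn":0},{"grip":-1,"dx":2,"dy":-0.6,"dz":0,"turn":0},{"grip":-1,"dx":1,"dy":-0.3,"dz":0,"turn":0},{"grip":-1,"dx":0,"dy":0,"dz":0,"turn":0},{"grip":-1,"dx":0,"dy":0,"dz":0,"turn":0}]}}

```text
time: 5.65
tcp_pos: [0.5496, 0.2639, 0.1167]
tcp_rot: [0.104, 0.7, -0.104, 0.699]
ft_force: [0.6, -0.0, 0.2]
opening: 0.005
```

```bash
python3 pic.py p4;python3 st.py "(58,0,118)"
```

```text
t 5.75 tcp [0.5486 0.2643 0.1169] chamber mm [-57.1  -0.3 116.9] jaw yaw 73.17 want 73.13212251134857 toolx [-0.002 -0.001 -1.   ] F [-0.96 -1.16 -0.28] 0.00620533379334389
target [0.6588 0.2312 0.118 ] delta cm [11.02 -3.31  0.11]
```

View pics/p4.png

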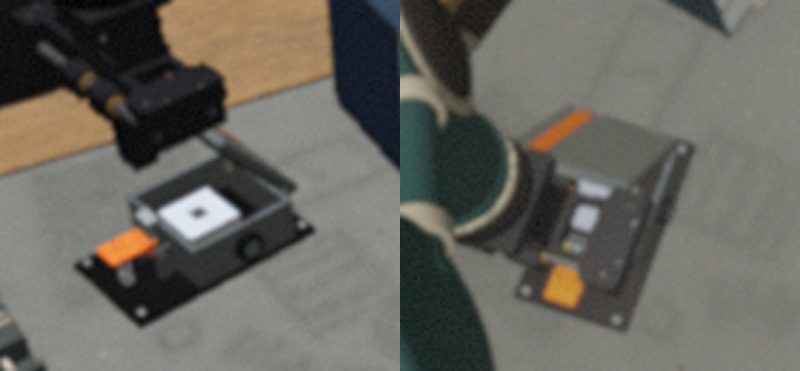

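Emit:
{"method": "jog_arm", "body": {"deltas": [{"grip":-1,"dx":0.6,"dy":-0.18,"dz":0.1,"turn":0},{"grip":-1,"dx":0.6,"dy":-0.18,"dz":0,"turn":0},{"grip":-1,"dx":0.6,"dy":-0.18,"dz":0,"turn":0},{"grip":-1,"dx":0.6,"dy":-0.18,"dz":0,"turn":0},{"grip":-1,"dx":0.6,"dy":-0.18,"dz":0,"turn":0},{"grip":-1,"dx":0.6,"dy":-0.18,"dz":0,"turn":0},{"grip":-1,"dx":0.6,"dy":-0.18,"dz":0,"turn":0},{"grip":-1,"dx":0.6,"dy":-0.18,"dz":0,"turn":0},{"grip":-1,"dx":0.6,"dy":-0.18,"dz":0,"turn":0},{"grip":-1,"dx":0.6,"dy":-0.18,"dz":0,"turn":0}]}}

```text
time: 6.58
tcp_pos: [0.6103, 0.2462, 0.1186]
tcp_rot: [0.103, 0.699, -0.103, 0.7]
ft_force: [-0.8, 1.0, 0.8]
opening: 0.005
```

```bash
python3 pic.py p5;python3 st.py "(58,0,118)"
```

```text
t 6.6833 tcp [0.6109 0.246  0.1187] chamber mm [  7.8   0.3 118.7] jaw yaw 73.14 want 73.13212251134857 toolx [ 0.001 -0.    -1.   ] F [ 0.72 -0.4  -0.68] 0.002291228416500764
target [0.6588 0.2312 0.118 ] delta cm [ 4.79 -1.49 -0.07]
```

View pics/p5.png

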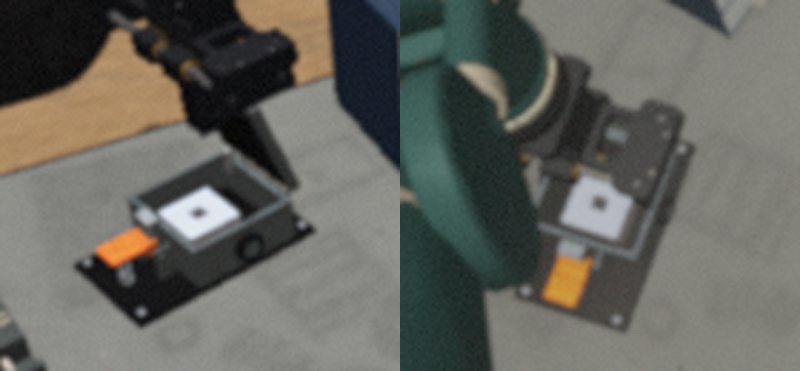

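Lid is being turned (near upright, free edge under the gripper body at about (240,110)), box still in place. Continue.

Emit:
{"method": "jog_arm", "body": {"deltas": [{"grip":-1,"dx":0.6,"dy":-0.18,"dz":0,"turn":0},{"grip":-1,"dx":0.6,"dy":-0.18,"dz":0,"turn":0},{"grip":-1,"dx":0.6,"dy":-0.18,"dz":0,"turn":0},{"grip":-1,"dx":0.6,"dy":-0.18,"dz":0,"turn":0},{"grip":-1,"dx":0.6,"dy":-0.18,"dz":0,"turn":0},{"grip":-1,"dx":0.5,"dy":-0.15,"dz":0,"turn":0},{"grip":-1,"dx":0.5,"dy":-0.15,"dz":0,"turn":0}]}}

```text
time: 7.27
tcp_pos: [0.6501, 0.2343, 0.1186]
tcp_rot: [0.104, 0.7, -0.104, 0.699]
ft_force: [-0.4, -0.4, -0.7]
opening: 0.009
```

Emit:
{"method": "jog_arm", "body": {"deltas": [{"grip":-1,"dx":0.3,"dy":-0.09,"dz":0,"turn":0},{"grip":-1,"dx":0,"dy":0,"dz":0,"turn":0}]}}

```text
time: 7.43
tcp_pos: [0.6533, 0.2333, 0.1185]
tcp_rot: [0.104, 0.699, -0.104, 0.7]
ft_force: [-0.6, 0.1, 0.1]
opening: 0.003
```

```bash
python3 pic.py p6;python3 st.py "(60,0,118)"
```

```text
t 7.5333 tcp [0.6528 0.2334 0.1186] chamber mm [ 51.5   0.4 118.6] jaw yaw 73.16 want 73.13212251134857 toolx [ 0. -0. -1.] F [0.58 0.26 0.56] 0.0027525726066939147
target [0.6607 0.2306 0.118 ] delta cm [ 0.8  -0.29 -0.06]
```

View pics/p6.png

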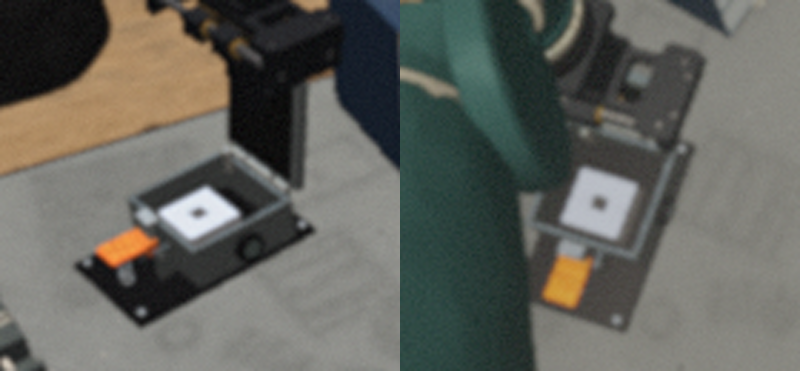

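Emit:
{"method": "jog_arm", "body": {"deltas": [{"grip":-1,"dx":0.3,"dy":-0.09,"dz":0,"turn":0},{"grip":-1,"dx":0.3,"dy":-0.09,"dz":0,"turn":0},{"grip":-1,"dx":0,"dy":0,"dz":0,"turn":0},{"grip":-1,"dx":0,"dy":0,"dz":0,"turn":0}]}}

```text
time: 7.87
tcp_pos: [0.6584, 0.2318, 0.1186]
tcp_rot: [0.103, 0.7, -0.103, 0.699]
ft_force: [-0.5, 0.8, -0.3]
opening: 0.006
```

Emit:
{"method": "jog_arm", "body": {"deltas": [{"grip":-1,"dx":0.2,"dy":-0.06,"dz":0,"turn":0},{"grip":-1,"dx":0,"dy":0,"dz":0,"turn":0},{"grip":-1,"dx":0,"dy":0,"dz":0,"turn":0}]}}

```text
time: 8.12
tcp_pos: [0.6588, 0.2317, 0.1184]
tcp_rot: [0.103, 0.701, -0.104, 0.698]
ft_force: [-6.4, 1.8, 1.6]
opening: 0.005
```

Emit:
{"method": "jog_arm", "body": {"deltas": [{"grip":-1,"dx":0.1,"dy":-0.03,"dz":0,"turn":0},{"grip":-1,"dx":0,"dy":0,"dz":0,"turn":0},{"grip":-1,"dx":0,"dy":0,"dz":0,"turn":0}]}}

```text
time: 8.37
tcp_pos: [0.6589, 0.2316, 0.1184]
tcp_rot: [0.103, 0.701, -0.104, 0.698]
ft_force: [-6.1, 1.9, 2.7]
opening: 0.005
```

```bash
python3 pic.py p7;python3 st.py "(60,0,118)"
```

```text
t 8.4667 tcp [0.6589 0.2316 0.1184] chamber mm [ 58.    0.5 118.4] jaw yaw 73.18 want 73.13212251134857 toolx [-0.005  0.    -1.   ] F [-7.58  2.04  3.94] 0.007489990446317248
target [0.6607 0.2306 0.118 ] delta cm [ 0.18 -0.1  -0.04]
```

View pics/p7.png

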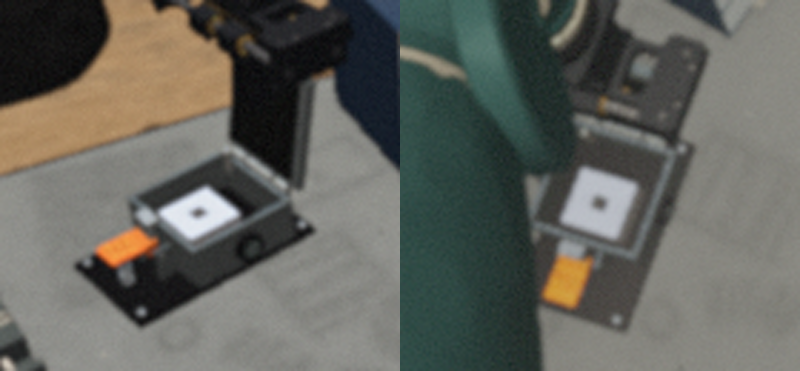

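Emit:
{"method": "jog_arm", "body": {"deltas": [{"grip":-1,"dx":-0.5,"dy":0.15,"dz":0,"turn":0},{"grip":-1,"dx":-1.5,"dy":0.45,"dz":0,"turn":0},{"grip":-1,"dx":-2,"dy":0.6,"dz":0,"turn":0},{"grip":-1,"dx":-2,"dy":0.6,"dz":1,"turn":0},{"grip":-1,"dx":-2,"dy":0.6,"dz":2,"turn":0},{"grip":-1,"dx":-2,"dy":0.6,"dz":2,"turn":0},{"grip":-1,"dx":-2,"dy":1.5,"dz":2,"turn":0},{"grip":-1,"dx":-2,"dy":2,"dz":1,"turn":0},{"grip":-1,"dx":-2,"dy":2,"dz":0,"turn":0},{"grip":-1,"dx":-2,"dy":2,"dz":0,"turn":0},{"grip":-1,"dx":-2,"dy":2,"dz":0,"turn":0},{"grip":-1,"dx":-2,"dy":2,"dz":0,"turn":0},{"grip":-1,"dx":-2,"dy":2,"dz":0,"turn":0},{"grip":-1,"dx":-2,"dy":2,"dz":0,"turn":0},{"grip":-1,"dx":0,"dy":0,"dz":0,"turn":0},{"grip":-1,"dx":0,"dy":0,"dz":0,"turn":0}]}}

```text
time: 9.8
tcp_pos: [0.4012, 0.4168, 0.1992]
tcp_rot: [0.103, 0.699, -0.102, 0.7]
ft_force: [0.4, -0.4, 0.1]
opening: 0.005
```

```bash
python3 pic.py p8;python3 st.py; python3 - <<'E'
from h import *
from workcell import cams
import cv2
for n in("scene","top"):
    c=cams.camera(n)["pixels"]; o=np.load(f"pics/{n}0.npy"); np.save(f"pics/{n}9.npy",c)
    d=cv2.GaussianBlur(cv2.absdiff(c,o).max(2),(5,5),0); cv2.imwrite(f"pics/d_{n}.png",np.clip(d.astype(int)*4,0,255))
p=[.6033,.2480,-.2944]
for th in (1.65,1.8):   # inner-face free edge corners
    for y in(.051,-.051):
        W=world(p,[(.054-.107*np.cos(th),y,.052+.107*np.sin(th))])
        print(th,y,((proj("scene",W)[0]-90)*2.857).round(),((proj("top",W)[0]-[70,110])*2.857+[400,0]).round())
E
```

```text
t 9.9 tcp [0.4023 0.4157 0.199 ] chamber mm [-241.   102.1  199. ] jaw yaw 73.19 want 73.13212251134857 toolx [ 0.001  0.    -1.   ] F [ 0.25 -0.65 -1.4 ] 0.004735903226290323
1.65 0.051 [219.  36.] [528.  55.]
1.65 -0.051 [294.  86.] [655.  95.]
1.8 0.051 [235.  32.] [537.  38.]
1.8 -0.051 [310.  81.] [663.  77.][ WARN:0@0.673] global loadsave.cpp:1063 imwrite_ Unsupported depth image for selected encoder is fallbacked to CV_8U.
```

View pics/p8.png

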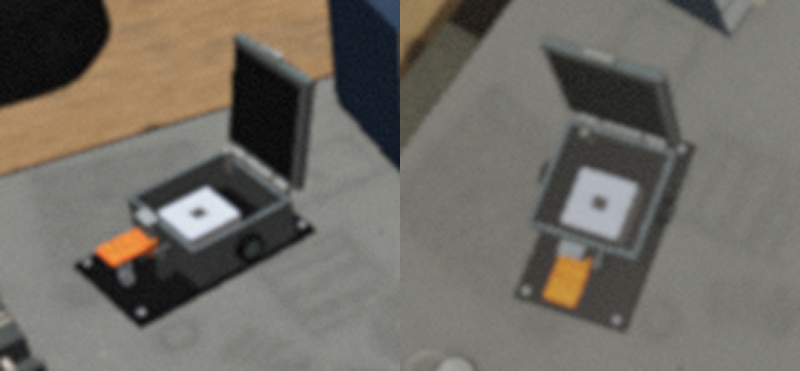

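View pics/d_scene.png

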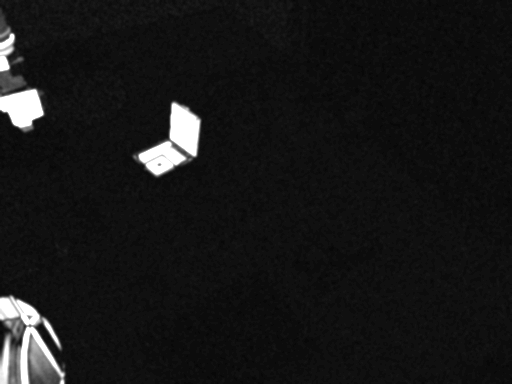

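View pics/d_top.png

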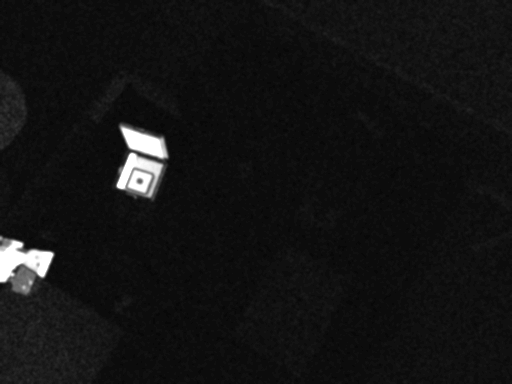

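```bash
python3 -c "
from workcell import job_done; print(job_done())"
```

```text
the job is handed in; nothing more can be done
None
```

The orange (sample) chamber is open. I pressed its release tab down about 6 mm with the shut fingers, and the lid popped up. I then pushed the lid back until it met its stop and withdrew the arm clear of everything. The job is handed in; the last state reading before that was at 9.9 s.

**Lid at its stop:** The pushing force jumped to about 7 N at the lid position I had worked out for the stop. After I withdrew, the lid edge corners in both cameras were within about 6 px, in the enlarged views, of where they should be at 1.8 rad. They were clearly nearer that than 1.65 rad.

**Nothing else moved:** Comparing before and after images, only the sample lid, the now-visible chamber inside and the arm changed. The blue chamber, both boxes and the small parts show no change.

**One departure from plan:** While the tab was held down, the popping lid seems to have rested against the gripper body, with a sideways force of about 5.7 N. I had expected it to clear by a few millimetres. I backed off, the lid rose further, and the box did not shift.

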